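# Open the bar clamp on the mended incense box

## Robot

A 7-joint arm with a two-finger parallel gripper is mounted at the origin on the work surface. World frame = base frame: x ahead of the robot, y to its left, z up, the work surface at z = 0. Lengths are in m, angles in rad, forces in N, time in s.
With the tool pointing down it reaches from about 0.425 to 0.925 m from the base axis. Payload 6.8 kg.
Tool frame: the origin (TCP) lies between the finger pads; the fingertips stand 17 mm ahead of it and the grasp point (between the pads) lies 2 mm behind it; x points along the fingers, y is the direction in which the jaws open and shut, and the axes are right-handed (so a half turn about x gives the same grasp; the last joint's range is limited). The gripper opens to 85 mm and grips with 20 to 120 N. Pads are 22 mm wide; open, the fingers measure 114 mm over their backs; the gripper's body (76 mm by 85 mm) begins 54 mm behind the grasp point. The pads swing forward as they close: fully open they stand 13 mm farther back than shut.
Start: joints at [1.001, 0.477, 0.022, 1.555, -0.011, 1.109, -0.083], TCP at [0.301, -0.604, 0.248] pointing down, gripper open.
Joint ranges: [-2.96, 2.96], [-0.34, 2.1], [-1.41, 1.46], [0.24, 2.44], [-1.37, 4.51], [0.17, 1.92], [-2.96, 2.96]. Speed limits (rad/s): [2.39, 2.39, 3.14, 3.14, 3.14, 3.14, 3.14].

## Interface

Orientations are given as a rotation vector (axis times angle).
In Python, from bench import r gives the robot as it stands. The module is installed in compiled form; this text tells all that it offers.
- The arm moves only by the tool apply_moves, never from a script. Its argument "increments" is text: rows parted by semicolons, each of 7 numbers parted by spaces: the finger opening in mm, from 0 to 85.4, then the shift along the tool's x, y, z normalised to -1 to 1, where 1 is 100 cm, then the turn, a rotation vector about the tool's x, y, z normalised to -1 to 1, where 1 is 0.12 rad. In form: gripper x y z wx wy wz; .... A call has exactly 8 rows; each row shifts and turns the commanded pose from where the row before left it, along the tool's axes as they then stand; what a row does not reach is not made up. A row lasts 1/10 s, in which the tool goes at most 50 mm and 8.59 degrees, less where a joint would pass 70% of its speed; a pose out of reach is approached as far as the arm can. A call with a number of a shift or a turn outside -1 to 1 is refused whole. A call with a gripper value outside its range is refused whole. The fingers move at their own pace and stop on an object; "squeeze" is the grip in N (left out, the last holds). Time passes only in rows, so rows that do not move let the fingers close, or fill a call up. It gives the time, the measured TCP pose, the force and the opening at its end, in the units of the state.
- r.get_obs(): the state, without advancing time (a new reading comes with each control period).
- r.grab_frame(name): name is "scene" or "top"; returns a dict with "color" (384x512x3 uint8, blue, green, red), "fx", "fy", "cx", "cy" (pixels), "k1" (the pictures are not rectified: a ray, as slopes to the right and down, at radius r is drawn at 1 + k1 r^2 times it, then the intrinsics apply), "origin" and "orientation" of the camera in the world. Camera axes: x right, y up, looking along -z (the intrinsics and any distortion apply to the point x, -y, -z); pixel columns grow to the right and rows downward; lengths in m; the calibration is good to about 2 mm. A picture is of the moment at which its call begins. There is no depth.
- r.hand_in(): hands the job in, once; it reports no verdict.
The state is a dict: "clock": time; "joints": joint angles; "qvel": joint speeds; "tau": joint torques, N m; "tcp_pos": TCP position; "orientation": TCP orientation; "contact_force": force on the tool from outside, world axes, zero at the start; "moment": the same for the moment, N m; "grip_width": finger opening in m.
Only numpy, scipy, OpenCV 4.12 (cv2) and the standard library are available. Lean on these libraries where they do the work, as an engineer would, in place of code of your own. Each camera call takes 0.05 s, during which the arm holds its last target. There are 200 camera calls.

## Task

The glue on the mended wooden incense box has set and the clamp's screw is already slackened. Press down the thumb release on the sliding jaw of the bar clamp and, with it held down, push the jaw back along the bar, away from the box, as far as it goes; then let go and draw clear. Only press and push: leave the box lying where it is, and leave the other things on the counter alone.

Things in the scene. Friction and masses are not known exactly. Their poses are not given: they have to be found in the camera images.
- glue_board: Plywood gluing board, 200 x 420 x 12 mm, fixed to the counter, with a notched aluminium bar clamp screwed on lengthwise over its middle line. Origin: centre of the board's underside, on the counter; +y runs along the bar from the screw head towards the end foot, the way the jaw opens; +z up. The bar is 20 mm wide, its toothed top 50 mm above the counter
- screw_head (a point): Top middle of the clamp's fixed screw head (44 mm wide, 26 mm along the bar, top 97 mm above the counter), at the board's -y end; its screw spindle and cross handle (100 mm wide) stick out 84 mm behind this point, 75 mm above the counter
- end_foot (a point): Top middle of the near face of the end foot (32 mm wide, 57 mm high, 16 mm along the bar) at the board's +y end, which stops the jaw. The latch housing's back reaches it when the jaw is fully back
- jaw (a joint): How far the sliding jaw is back along the bar (board +y), in m: 0 to 0.012 at the start, 0.110 = as far as it goes, at the end foot. Its ratchet lets it go towards the box but locks it (after up to 6 mm of play) against going back, unless the release is held down; then it slides with about 2 N of friction and stays where it is left
- jaw_plate (a point): Top middle of the jaw's rubber-faced plate, on the face towards the box, 97 mm above the counter. The plate is 44 mm wide and 14 mm thick along the bar. Behind it (board +y) the thumb release lies in a 48 mm gap, open to both sides; behind that stands the latch housing (44 mm wide, 48 mm along the bar, top 92 mm above the counter)
- release (a joint): Angle of the thumb release, in rad: 0 = up, latched (a spring holds it so; up to 0.09 where the pawl rests on a tooth); 0.22 = fully down. Above about 0.10 the pawl is clear of the teeth. Takes about 1 N to start and 3 to 5 N fully down, where it meets a firm stop; springs up when let go
- thumb_roll (a point): Highest point, at mid-width, of the release's thumb roll: a ribbed steel cross-roll, 34 mm long across the bar and 16 mm in diameter, on the end of a low tongue, 75 mm above the counter when up. It goes down 7.5 mm in its full travel. Along the bar its middle is 28 mm from the back of the jaw plate and 20 mm from the front of the latch housing; it travels with the jaw
- push_face (a point): Point on the flat upright front of the latch housing (the side facing the jaw plate and thumb roll), at mid-width, 83 mm above the counter; this face spans 44 mm across the bar and rises from 70 to 92 mm above the counter. Pushing it along board +y drives the jaw back; it travels with the jaw
- box_center (a point): Centre of the mended wooden incense box (200 x 90 x 50 mm, about 0.4 kg, dark wood with brass clasp), loose, lying flat on two battens between the screw head and the jaw plate with a few mm of play, its underside 52 mm above the counter and its long side across the bar
- glue_bottle: Glue bottle standing on the board beside the screw head, 38 mm diameter, 115 mm tall, loose; origin at the centre of its underside
- offcut: Wooden offcut lying on the board beside the bar on the robot's side, 32 x 80 x 14 mm, loose; origin at the centre of its underside
- tongs: Small steel spring tongs lying on the counter near the board, about 140 mm long, 35 mm wide, 16 mm high, loose; origin under their middle
- vase: Short glass vase, 72 mm diameter, 115 mm tall, loose, standing beyond the board; origin at the centre of its underside
- sugar_bowl: Ceramic sugar bowl with screw-top lid, 106 mm diameter, 113 mm tall, loose; origin at the centre of its underside
- saucers: Stack of five white saucers, 148 mm diameter, 50 mm high, loose; origin at the centre of its underside
- cup: White mug, 76 mm diameter, 62 mm tall, loose; origin at the centre of its underside
There are look-alikes about, which are no part of the job. Of the things like the part that bears box_center, leave any that is orange; of the rest the larger one is meant.

How it is judged:
On the way, in this order (a step that is already met when the one before it is completed fails the run):
1. the thumb release is pressed down while the jaw is still at the box (value of joint release above 0.07 rad and value of joint jaw below 0.03 m), for 0.05 s.
2. the jaw is on its way back with the release held down (value of joint jaw above 0.05 m and value of joint release above 0.06 rad), for 0.05 s.
3. the jaw is back at the end of its bar (value of joint jaw above 0.104 m), for 0.1 s.
At the end, for the whole second after the job is handed in: The jaw is within 6 mm of the end of its travel against the end foot, the release has been let go, and the box lies at rest, flat, within 10 mm of where it was (value of joint jaw above 0.104 m and value of joint release below 0.13 rad and distance of box_center from where it was at the start of the episode below 0.01 m and angle between box_center's own z axis and vertical below 0.05 rad and linear speed of incense_box below 0.01 m/s); the robot touches nothing.
It fails at once if the incense box is shoved or lifted (more than 15 mm) (distance of box_center from where it was at the start of the episode above 0.015 m).
It fails at once if a bystander is moved, lifted or knocked over (more than 15 mm) (distance of any of glue_bottle, offcut, tongs, vase, sugar_bowl, saucers, cup from where it was at the start of the episode above 0.015 m).
It also fails if it takes over 40 s, if anything falls off the work surface, if the arm or the gripper's body presses on something with over 40 N, if the wrist force passes 120 N, or if a joint passes its speed limit or range.

## Working session

There is one attempt and no reset: what is moved stays moved. The work goes in short steps, Python scripts to look and compute and a tool call to move; the robot and the scene stay as the last step left them, time stands still between calls to the robot, and variables do not carry over. Pictures are saved under pics/ and viewed, about 8 in all and at most 12, crops included, and the job is handed in when it is done.

Besides the shell and the picture viewer there is one more tool, called after "Emit:" as a command line: name --argument value ..., lists and objects as JSON in quotes. apply_moves: Moves the arm, as the interface text tells. Scaled input: -1 to 1 covers 100 cm each way for a shift and 0.12 rad each way for a turn. Its arguments: {"type":"object","properties":{"increments":{"type":"string"},"squeeze":{"type":"number"}},"required":["increments"]}

```bash
mkdir -p pics
cat > h.py <<'E'
import numpy as np, cv2
from scipy.spatial.transform import Rotation as R
def rot(o):
    o=np.array(o,float)
    if o.shape==(3,3): return o
    return (R.from_rotvec(o) if o.size==3 else R.from_quat(o)).as_matrix()
def proj(f,P):
    P=np.atleast_2d(P); c=(P-np.array(f["origin"]))@rot(f["orientation"])
    a=np.stack([c[:,0]/-c[:,2],-c[:,1]/-c[:,2]],1); s=1+f["k1"]*(a**2).sum(1,keepdims=True)
    return a*s*[f["fx"],f["fy"]]+[f["cx"],f["cy"]]
def ray(f,u,v):
    d=np.array([(u-f["cx"])/f["fx"],(v-f["cy"])/f["fy"]]); a=d.copy()
    for _ in range(30): a=d/(1+f["k1"]*(a@a))
    return np.array(f["origin"]),rot(f["orientation"])@np.array([a[0],-a[1],-1])
def atz(f,u,v,z):
    o,d=ray(f,u,v); return o+d*(z-o[2])/d[2]
E
python3 - <<'E'
from bench import r
import cv2,numpy as np
for n in("scene","top"):
    f=r.grab_frame(n); print(n,{k:np.round(v,4) if k!="color" else v.shape for k,v in f.items()})
    cv2.imwrite(f"pics/{n}0.png",cv2.resize(f["color"],None,fx=1.5,fy=1.5,interpolation=cv2.INTER_CUBIC))
print(r.get_obs())
E
```

```text
scene {'color': (384, 512, 3), 'fx': np.float64(484.7926), 'fy': np.float64(484.7926), 'cx': np.float64(256.4963), 'cy': np.float64(196.4693), 'k1': np.float64(-0.0837), 'origin': array([ 0.8916, -0.7218,  1.263 ]), 'orientation': array([0.5585, 0.1453, 0.4623])}
top {'color': (384, 512, 3), 'fx': np.float64(480.7957), 'fy': np.float64(480.7957), 'cx': np.float64(261.0776), 'cy': np.float64(197.3027), 'k1': np.float64(0.0238), 'origin': array([ 0.2159, -0.0459,  1.574 ]), 'orientation': array([ 0.1517, -0.1695, -1.6289])}
{'clock': 0.1, 'joints': array([ 1.00089282,  0.47772996,  0.02231128,  1.55632346, -0.01150497,
        1.10928491, -0.08306328]), 'qvel': array([ 0.0006789 , -0.00232653, -0.00019258, -0.00385195, -0.00067255,
        0.00127116, -0.00064839]), 'tau': array([ 5.97199207e-03, -5.97751665e+01,  1.61435187e+00, -2.81949538e+01,
        1.28787017e-02,  5.00676877e-03,  1.37606773e-05]), 'tcp_pos': array([ 0.3005493 , -0.60385029,  0.24742619]), 'orientation': array([ 1.96468955,  0.46364873, -1.96562972]), 'contact_force': array([-0.12819789,  0.1017035 ,  0.34145822]), 'moment': array([ 0.02224566,  0.02150958, -0.02061992]), 'grip_width': 0.0855157140150194}
```

View pics/scene0.png

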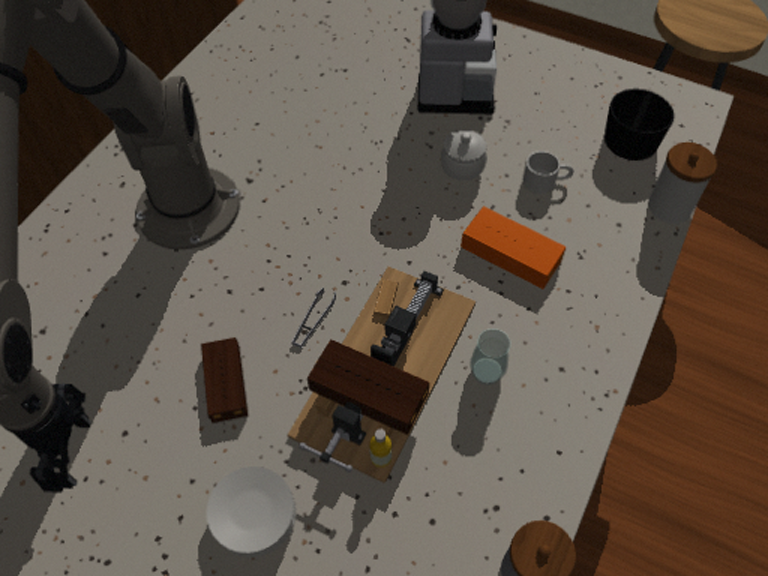

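View pics/top0.png

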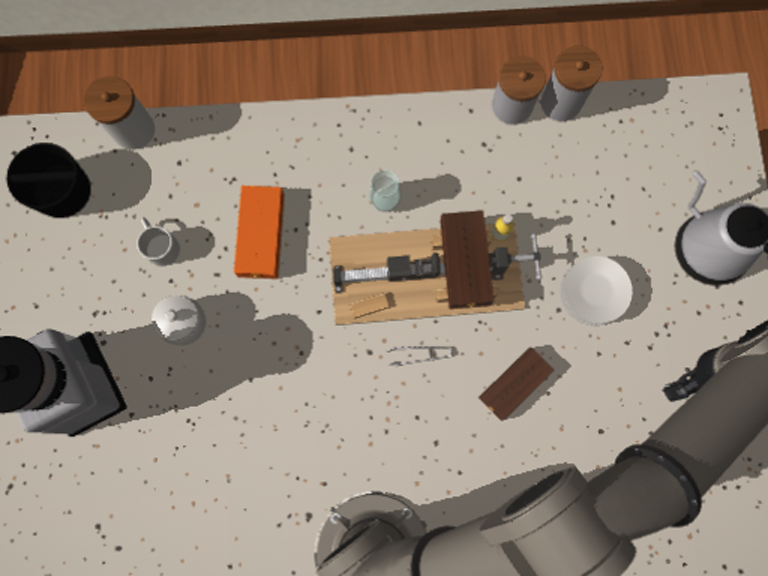

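The clamped dark box is at scene (368,385) and top (467,260). The look-alikes are the orange box, at scene (513,247) and top (260,230), and a smaller dark box, at scene (224,378) and top (516,383). I choose the large dark one in the clamp. Next is one close crop of the clamp from both cameras.

Run:
```python
from bench import r
import cv2,numpy as np,pickle
F={n:r.grab_frame(n) for n in("scene","top")}; pickle.dump(F,open("F.pkl","wb"))
a=F["scene"]["color"][170:330,185:325]; b=F["top"]["color"][135:225,210:370]
a=cv2.resize(a,None,fx=3.6,fy=3.6,interpolation=cv2.INTER_CUBIC)
cv2.imwrite("pics/c1.png",cv2.convertScaleAbs(a,alpha=1.7,beta=20))
b=cv2.resize(b,None,fx=5,fy=5,interpolation=cv2.INTER_CUBIC); cv2.imwrite("pics/c2.png",cv2.convertScaleAbs(b,alpha=1.5,beta=20))
```

```text
(no output)
```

View pics/c1.png

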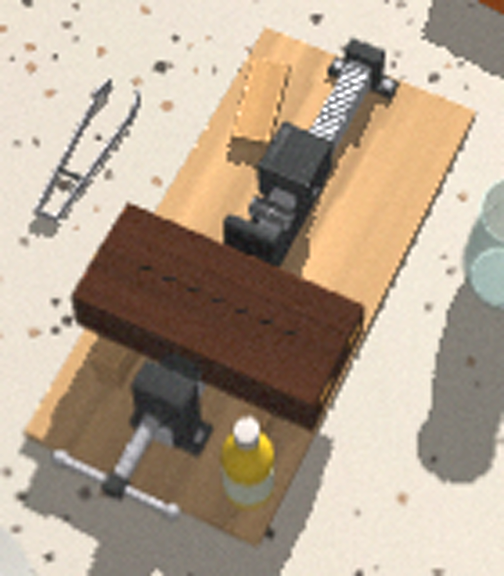

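View pics/c2.png

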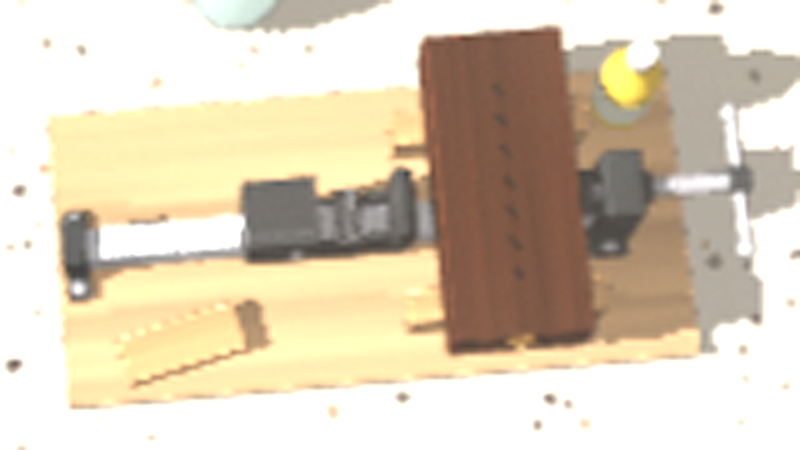

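```bash
cat > fit.py <<'E'
from h import *; import pickle
from scipy.optimize import least_squares
F=pickle.load(open("F.pkl","rb"))
S=lambda u,v:((u+.5)/3.6-.5+185,(v+.5)/3.6-.5+170)
T=lambda u,v:((u+.5)/5-.5+210,(v+.5)/5-.5+135)
# board frame: x across (+x = away from robot? right-handed: y along +Y, x along +X)
obs=[("scene",S(267,28),(-.1,.21,.012)),("scene",S(475,112),(.1,.21,.012)),("scene",S(262,545),(.1,-.21,.012)),("scene",S(25,437),(-.1,-.21,.012)),
("top",T(72,407),(-.1,.21,.012)),("top",T(52,116),(.1,.21,.012)),("top",T(697,355),(-.1,-.21,.012))]
def W(p,P):
    c,s=np.cos(p[2]),np.sin(p[2]); P=np.atleast_2d(P)
    return np.stack([p[0]+c*P[:,0]-s*P[:,1],p[1]+s*P[:,0]+c*P[:,1],P[:,2]],1)
res=lambda p:np.concatenate([proj(F[n],W(p,P))[0]-px for n,px,P in obs])
p=least_squares(res,[.6,0,0],loss="soft_l1").x
if __name__=="__main__":
    print("board",p,"\n",res(p).reshape(-1,2).round(1).tolist())
    def B(n,px,z):
        q=atz(F[n],*px,z); c,s=np.cos(p[2]),np.sin(p[2]); d=q[:2]-p[:2]; return np.round([c*d[0]+s*d[1],-s*d[0]+c*d[1]],4)
    for nm,n,px,z in [("house +y far","top",T(245,183),.092),("house -y far","top",T(313,178),.092),("h s far+y","scene",S(333,140),.092),("h s near+y","scene",S(288,122),.092),("h s near-y","scene",S(260,167),.092),("h s far-y","scene",S(305,185),.092),
      ("plate top near","scene",S(226,220),.097),("plate top far","scene",S(278,240),.097),("head +y near","scene",S(135,362),.097),("box near+y","scene",S(130,206),.102),("box far+y","scene",S(362,305),.102),("box top far+y","top",T(421,40),.102),("box top near+y","top",T(449,340),.102),("box top near-y","top",T(592,330),.102),("box far-y","top",T(558,30),.102)]: print(nm,B(n,px,z))
    import sys
E
python3 fit.py
```

```text
board [ 0.58760137 -0.15386966  0.02601758] 
 [[-0.8, -0.1], [0.4, -0.3], [-0.5, 0.5], [-0.3, -0.4], [-0.6, -0.2], [-1.0, -0.3], [1.1, -1.1]]
house +y far [0.0195 0.0831]
house -y far [0.0189 0.0397]
h s far+y [0.0207 0.0861]
h s near+y [-0.0183  0.0859]
h s near-y [-0.0203  0.0392]
h s far-y [0.0181 0.0397]
plate top near [-0.0219 -0.0166]
plate top far [ 0.0212 -0.015 ]
head +y near [-0.0291 -0.1503]
box near+y [-0.0919 -0.0398]
box far+y [ 0.1014 -0.0395]
box top far+y [ 0.1009 -0.0373]
box top near+y [-0.0952 -0.0343]
box top near-y [-0.0969 -0.1239]
box far-y [ 0.0997 -0.1254]
```

```bash
cat > go.py <<'E'
import sys; from fit import *; from bench import r
# target in board frame x y tipz -> increments
def plan(bx,by,tz):
    o=r.get_obs(); A=rot(o["orientation"]); t=W(p,[bx,by,tz+.017])[0]
    c,s=np.cos(p[2]),np.sin(p[2])
    ax=np.array([0,0,-1.]); best=None
    for sg in(1,-1):
        y=sg*np.array([-s,c,0]); D=np.stack([ax,y,np.cross(ax,y)],1)
        rv=R.from_matrix(A.T@D).as_rotvec()
        if best is None or np.linalg.norm(rv)<np.linalg.norm(best[0]): best=(rv,D)
    d=t-o["tcp_pos"]; e=o["tcp_pos"]-W(p,[0,0,0])[0]
    print("t",round(o["clock"],2),"tcp",o["tcp_pos"].round(4),"board xy",np.round([c*e[0]+s*e[1],-s*e[0]+c*e[1]],4),"tipz",round(o["tcp_pos"][2]-.017,4),"F",o["contact_force"].round(1),"w",round(o["grip_width"],4))
    print("tool axes\n",A.round(3)); print("shift m in tool now",(A.T@d).round(4),"in final",(best[1].T@d).round(4),"turn/0.12",(best[0]/.12).round(3))
plan(*map(float,sys.argv[1:4]))
E
python3 go.py 0 0.020 0.14
```

```text
t 0.2 tcp [ 0.3006 -0.604   0.2477] board xy [-0.2986 -0.4425] tipz 0.2307 F [-0.2  0.4  0.6] w 0.0854
tool axes
 [[-0.001  0.446 -0.895]
 [ 0.001 -0.895 -0.446]
 [-1.    -0.001  0.   ]]
shift m in tool now [ 0.091  -0.2932 -0.4659] in final [ 0.0907 -0.4625 -0.2986] turn/0.12 [3.631e+00 2.000e-03 9.000e-03]
```

Emit:
apply_moves --increments "0 0 0 0 0.908 0 0; 0 0 0 0 0.908 0 0; 0 0 0 0 0.908 0 0; 0 0 0 0 0.908 0 0; 0 0 -0.03 -0.02 0 0 0; 0 0 -0.035 -0.023 0 0 0; 0 0 -0.035 -0.023 0 0 0; 0 0 -0.035 -0.023 0 0 0"

```text
clock: 1.0
tcp_pos: [0.3868, -0.4656, 0.2482]
orientation: [2.209, 0.028, -2.209]
contact_force: [0.4, 0.8, -0.7]
grip_width: 0.0
```

Emit:
apply_moves --increments "0 0 -0.035 -0.023 0 0 0; 0 0 -0.035 -0.023 0 0 0; 0 0 -0.035 -0.023 0 0 0; 0 0 -0.035 -0.023 0 0 0; 0 0 -0.035 -0.023 0 0 0; 0 0 -0.035 -0.023 0 0 0; 0 0 -0.035 -0.023 0 0 0; 0 0 0 0 0 0 0"

```text
clock: 1.8
tcp_pos: [0.5443, -0.2105, 0.2483]
orientation: [2.207, 0.044, -2.203]
contact_force: [0.8, 1.1, 0.2]
grip_width: 0.0005
```

```bash
python3 go.py 0 0.020 0.12
```

```text
t 1.8 tcp [ 0.5443 -0.2105  0.2483] board xy [-0.0447 -0.0555] tipz 0.2313 F [0.8 1.1 0.2] w 0.0005
tool axes
 [[ 0.002  0.036 -0.999]
 [ 0.003 -0.999 -0.036]
 [-1.    -0.003 -0.002]]
shift m in tool now [ 0.1116 -0.0747 -0.0453] in final [ 0.1113 -0.0755 -0.0447] turn/0.12 [ 0.085 -0.016  0.029]
```

Emit:
apply_moves --increments "0 0 -0.025 -0.015 0.085 -0.016 0.029; 0 0 -0.025 -0.015 0 0 0; 0 0 -0.025 -0.015 0 0 0; 0 0.035 0 0 0 0 0; 0 0.035 0 0 0 0 0; 0 0.035 0 0 0 0 0; 0 0 0 0 0 0 0; 0 0 0 0 0 0 0"

```text
clock: 2.6
tcp_pos: [0.584, -0.1428, 0.1433]
orientation: [2.209, 0.013, -2.215]
contact_force: [0.7, -0.7, 0.4]
grip_width: -0.0002
```

```bash
python3 go.py 0 0.020 0.085
python3 - <<'E'
from bench import r
from fit import W,p
from h import *
o=r.get_obs(); tip=o["tcp_pos"]-[0,0,.017]
I=[]
for n,c in(("scene",(240,195,100,75)),("top",(245,150,80,60))):
    f=r.grab_frame(n); u,v,w,h=c; uv=proj(f,tip)[0]; s=8 if n=="scene" else 10
    print(n,(uv-[u,v])*4)
    I.append(cv2.resize(cv2.convertScaleAbs(f["color"][v:v+h,u:u+w],alpha=1.7,beta=25),(400,300) if 0 else None,fx=400/w,fy=400/w,interpolation=cv2.INTER_CUBIC))
cv2.imwrite("pics/d.png",np.hstack(I))
E
```

```text
t 2.6 tcp [ 0.584  -0.1428  0.1433] board xy [-0.0033  0.0111] tipz 0.1263 F [ 0.7 -0.7  0.4] w -0.0002
tool axes
 [[-0.003  0.015 -1.   ]
 [-0.004 -1.    -0.015]
 [-1.     0.003  0.003]]
shift m in tool now [ 0.0413 -0.0091 -0.0033] in final [ 0.0413 -0.0089 -0.0033] turn/0.12 [-0.088  0.024 -0.029]
scene [ 71.46753099 100.10424504]
top [149.36983901  93.848474  ]
```

View pics/d.png

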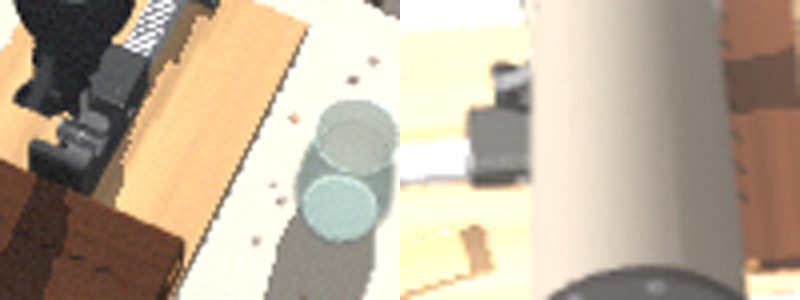

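Emit:
apply_moves --increments "0 0 -0.009 -0.0035 -0.088 0.024 -0.029; 0 0 0 0 0 0 0; 0 0.015 0 0 0 0 0; 0 0.013 0 0 0 0 0; 0 0 0 0 0 0 0; 0 0 0 0 0 0 0; 0 0 0 0 0 0 0; 0 0 0 0 0 0 0"

```text
clock: 3.5
tcp_pos: [0.5879, -0.1336, 0.1154]
orientation: [2.21, 0.029, -2.206]
contact_force: [-0.1, -0.1, 0.8]
grip_width: 0.0003
```

```bash
python3 go.py 0 0.020 0.085
python3 - <<'E'
from bench import r
from fit import W,p
from h import *
o=r.get_obs(); tip=o["tcp_pos"]-[0,0,.017]
f=r.grab_frame("scene"); u,v,w,h=225,170,80,75; s=8
print((proj(f,tip)[0]-[u,v]+.5)*s)
im=cv2.resize(f["color"][v:v+h,u:u+w],None,fx=s,fy=s,interpolation=cv2.INTER_CUBIC)
im=(255*(im/255.)**.45).astype(np.uint8)
cv2.imwrite("pics/e.png",im)
E
```

```text
t 3.5 tcp [ 0.5879 -0.1336  0.1154] board xy [0.0008 0.0203] tipz 0.0984 F [-0.1 -0.1  0.8] w 0.0003
tool axes
 [[ 0.002  0.026 -1.   ]
 [-0.    -1.    -0.026]
 [-1.     0.    -0.002]]
shift m in tool now [0.0134 0.0003 0.0008] in final [0.0134 0.0003 0.0008] turn/0.12 [ 0.001 -0.013 -0.001]
[289.61993789 428.36218415]
```

View pics/e.png

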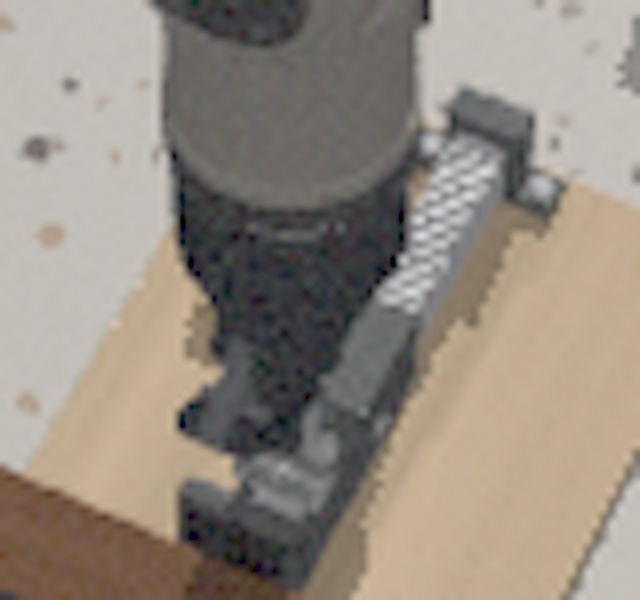

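Emit:
apply_moves --increments "0 0.01 -0.001 0.001 0 0 0; 0 0.008 0 0 0 0 0; 0 0 0 0 0 0 0; 0 0.003 0 0 0 0 0; 0 0 0 0 0 0 0; 0 0.002 0 0 0 0 0; 0 0 0 0 0 0 0; 0 0 0 0 0 0 0"

```text
clock: 4.35
tcp_pos: [0.5867, -0.1325, 0.0922]
orientation: [2.21, 0.029, -2.207]
contact_force: [-0.7, 0.5, 0.2]
grip_width: -0.0002
```

```bash
python3 go.py 0 0.022 0.069
```

```text
t 4.35 tcp [ 0.5867 -0.1325  0.0922] board xy [-0.0004  0.0214] tipz 0.0752 F [-0.7  0.5  0.2] w -0.0002
tool axes
 [[ 0.001  0.026 -1.   ]
 [-0.    -1.    -0.026]
 [-1.     0.    -0.001]]
shift m in tool now [ 0.0062 -0.0006 -0.0004] in final [ 0.0062 -0.0006 -0.0004] turn/0.12 [ 0.002 -0.01  -0.   ]
```

No contact at 75 mm, as expected. I'll press slowly and watch the force.

Emit:
apply_moves --increments "0 0.001 0 0 0 0 0; 0 0.001 0 0 0 0 0; 0 0.001 0 0 0 0 0; 0 0.001 0 0 0 0 0; 0 0 0 0 0 0 0; 0 0 0 0 0 0 0; 0 0 0 0 0 0 0; 0 0 0 0 0 0 0"

```text
clock: 5.15
tcp_pos: [0.5867, -0.1325, 0.0881]
orientation: [2.209, 0.029, -2.207]
contact_force: [-0.4, -1.8, 1.5]
grip_width: -0.0003
```

Emit:
apply_moves --increments "0 0.001 0 0 0 0 0; 0 0.001 0 0 0 0 0; 0 0.0005 0 0 0 0 0; 0 0 0 0 0 0 0; 0 0 0 0 0 0 0; 0 0 0 0 0 0 0; 0 0 0 0 0 0 0; 0 0 0 0 0 0 0"

```text
clock: 5.95
tcp_pos: [0.5867, -0.1324, 0.0856]
orientation: [2.209, 0.029, -2.207]
contact_force: [0.2, -1.7, 2.4]
grip_width: -0.0003
```

Emit:
apply_moves --increments "0 0.001 0 0 0 0 0; 0 0 0 0 0 0 0; 0 0.0005 0 0 0 0 0; 0 0 0 0 0 0 0; 0 0 0 0 0 0 0; 0 0 0 0 0 0 0; 0 0 0 0 0 0 0; 0 0 0 0 0 0 0"

```text
clock: 6.75
tcp_pos: [0.5867, -0.1325, 0.0844]
orientation: [2.21, 0.029, -2.207]
contact_force: [-0.4, -1.1, 4.6]
grip_width: 0.0001
```

Emit:
apply_moves --increments "0 0 -0.002 0 0 0 0; 0 0 -0.002 0 0 0 0; 0 0 -0.002 0 0 0 0; 0 0 -0.002 0 0 0 0; 0 0 -0.002 0 0 0 0; 0 0 -0.002 0 0 0 0; 0 0 0 0 0 0 0; 0 0 0 0 0 0 0"

```text
clock: 7.55
tcp_pos: [0.5865, -0.12, 0.0844]
orientation: [2.21, 0.03, -2.207]
contact_force: [-0.4, -0.5, 6.1]
grip_width: 0.0002
```

```bash
python3 go.py 0 0.022 0.067|head -1
python3 - <<'E'
from bench import r
from h import *
f=r.grab_frame("scene"); u,v,w,h=225,170,80,75; s=8
im=cv2.resize(f["color"][v:v+h,u:u+w],None,fx=s,fy=s,interpolation=cv2.INTER_CUBIC)
cv2.imwrite("pics/g.png",(255*(im/255.)**.45).astype(np.uint8))
E
```

```text
t 7.55 tcp [ 0.5865 -0.12    0.0844] board xy [-0.0003  0.0338] tipz 0.0674 F [-0.4 -0.5  6.1] w 0.0002
```

View pics/g.png

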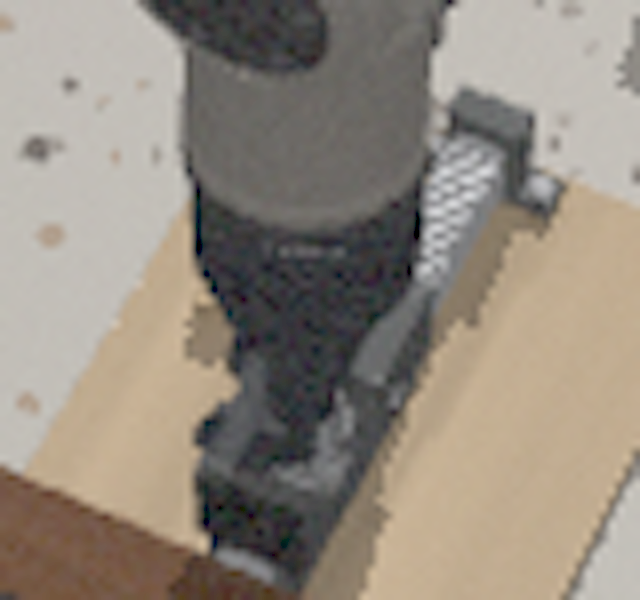

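The picture shows the jaw plate's left corner moved from (180,490) to (200,470), off the box and with the release held. I'll carry on pushing.

Emit:
apply_moves --increments "0 0 -0.005 0 0 0 0; 0 0 -0.008 0 0 0 0; 0 0 -0.008 0 0 0 0; 0 0 -0.008 0 0 0 0; 0 0 -0.008 0 0 0 0; 0 0 -0.005 0 0 0 0; 0 0 0 0 0 0 0; 0 0 0 0 0 0 0"

```text
clock: 8.4
tcp_pos: [0.5855, -0.0769, 0.0844]
orientation: [2.21, 0.032, -2.206]
contact_force: [-0.3, 1.2, 4.6]
grip_width: 0.0002
```

```bash
python3 go.py 0 0.122 0.067
```

```text
t 8.4 tcp [ 0.5855 -0.0769  0.0844] board xy [-0.0001  0.077 ] tipz 0.0674 F [-0.3  1.2  4.6] w 0.0002
tool axes
 [[ 0.002  0.027 -1.   ]
 [ 0.001 -1.    -0.027]
 [-1.    -0.001 -0.002]]
shift m in tool now [ 0.0004 -0.045  -0.0002] in final [ 0.0004 -0.045  -0.0001] turn/0.12 [ 0.012 -0.014  0.011]
```

Emit:
apply_moves --increments "0 0 -0.006 0 0 0 0; 0 0 -0.008 0 0 0 0; 0 0 -0.008 0 0 0 0; 0 0 -0.008 0 0 0 0; 0 0 -0.006 0 0 0 0; 0 0 -0.004 0 0 0 0; 0 0 0 0 0 0 0; 0 0 0 0 0 0 0"

```text
clock: 9.2
tcp_pos: [0.5846, -0.0368, 0.0844]
orientation: [2.21, 0.032, -2.206]
contact_force: [1.2, 1.3, 4.3]
grip_width: 0.0001
```

Emit:
apply_moves --increments "0 0 -0.002 0 0 0 0; 0 0 -0.002 0 0 0 0; 0 0 -0.002 0 0 0 0; 0 0 -0.002 0 0 0 0; 0 0 -0.001 0 0 0 0; 0 0 0 0 0 0 0; 0 0 0 0 0 0 0; 0 0 0 0 0 0 0"

```text
clock: 10.0
tcp_pos: [0.5841, -0.0297, 0.0844]
orientation: [2.21, 0.028, -2.206]
contact_force: [0.3, -3.0, 6.2]
grip_width: 0.0
```

```bash
python3 go.py 0 0.130 0.067
```

```text
t 10.0 tcp [ 0.5841 -0.0297  0.0844] board xy [-0.0002  0.1242] tipz 0.0674 F [ 0.3 -3.   6.2] w 0.0
tool axes
 [[ 0.002  0.026 -1.   ]
 [-0.001 -1.    -0.026]
 [-1.     0.001 -0.002]]
shift m in tool now [ 0.0004 -0.0058 -0.0002] in final [ 0.0004 -0.0058 -0.0002] turn/0.12 [ 0.001 -0.013 -0.005]
```

Emit:
apply_moves --increments "0 0 -0.002 0 0 0 0; 0 0 -0.002 0 0 0 0; 0 0 -0.001 0 0 0 0; 0 0 0 0 0 0 0; 0 0 0 0 0 0 0; 0 0 0 0 0 0 0; 0 0 0 0 0 0 0; 0 0 0 0 0 0 0"

```text
clock: 10.8
tcp_pos: [0.5839, -0.0275, 0.0844]
orientation: [2.209, 0.023, -2.206]
contact_force: [1.0, -9.1, 6.3]
grip_width: -0.0
```

```bash
python3 go.py 0 0.130 0.067|head -1
python3 - <<'E'
from bench import r
from h import *
f=r.grab_frame("scene"); u,v,w,h=225,160,80,75; s=8
im=cv2.resize(f["color"][v:v+h,u:u+w],None,fx=s,fy=s,interpolation=cv2.INTER_CUBIC)
cv2.imwrite("pics/k.png",(255*(im/255.)**.45).astype(np.uint8))
E
```

```text
t 10.8 tcp [ 0.5839 -0.0275  0.0844] board xy [-0.0004  0.1264] tipz 0.0674 F [ 1.  -9.1  6.3] w -0.0
```

View pics/k.png

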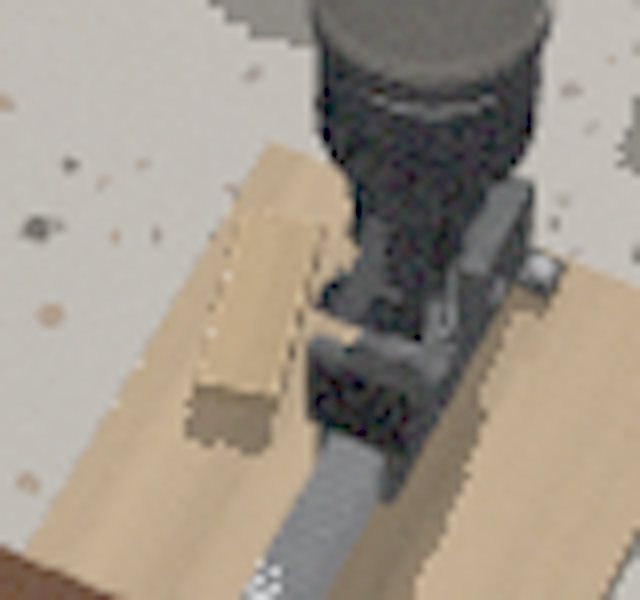

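Emit:
apply_moves --increments "0 0 -0.002 0 0 0 0; 0 0 -0.002 0 0 0 0; 0 0 -0.001 0 0 0 0; 0 0 0 0 0 0 0; 0 0 0 0 0 0 0; 0 0 0 0 0 0 0; 0 0 0 0 0 0 0; 0 0 0 0 0 0 0"

```text
clock: 11.65
tcp_pos: [0.5839, -0.0273, 0.0844]
orientation: [2.209, 0.014, -2.206]
contact_force: [1.7, -19.6, 5.7]
grip_width: 0.0001
```

The force went from 9 to 20 N with only 0.2 mm of motion, so the jaw is at the stop. I'll ease the load part way, then lift straight up.

Emit:
apply_moves --increments "0 0 0.003 0 0 0 0; 0 0 0.003 0 0 0 0; 0 -0.003 0 0 0 0 0; 0 -0.006 0 0 0 0 0; 0 -0.01 0.002 0 0 0 0; 0 -0.03 0.002 0 0 0 0; 0 -0.04 0 0 0 0 0; 0 -0.04 0 0 0 0 0"

```text
clock: 12.45
tcp_pos: [0.5826, -0.0281, 0.2137]
orientation: [2.206, 0.032, -2.21]
contact_force: [0.6, -0.6, 0.0]
grip_width: 0.0001
```

Emit:
apply_moves --increments "0 -0.01 0 0 0 0 0; 0 0 0 0.04 0 0 0; 0 0 0 0.04 0 0 0; 0 0 0 0.04 0 0 0; 0 0 0 0.04 0 0 0; 0 0 0 0 0 0 0; 0 0 0 0 0 0 0; 0 0 0 0 0 0 0"

```text
clock: 13.25
tcp_pos: [0.4247, -0.0331, 0.223]
orientation: [2.21, 0.031, -2.206]
contact_force: [-0.6, 0.0, 0.8]
grip_width: 0.0001
```

```bash
python3 go.py 0 0.130 0.067|head -1
python3 - <<'E'
from bench import r
from h import *
f=r.grab_frame("scene"); a=f["color"][155:330,185:330]
g=r.grab_frame("top")
cv2.imwrite("pics/m.png",cv2.convertScaleAbs(cv2.resize(a,None,fx=3.4,fy=3.4,interpolation=cv2.INTER_CUBIC),alpha=1.7,beta=20))
cv2.imwrite("pics/n.png",cv2.convertScaleAbs(cv2.resize(g["color"][120:240,205:385],None,fx=4,fy=4,interpolation=cv2.INTER_CUBIC),alpha=1.5,beta=20))
E
```

```text
t 13.25 tcp [ 0.4247 -0.0331  0.223 ] board xy [-0.1597  0.125 ] tipz 0.206 F [-0.6  0.   0.8] w 0.0001
```

View pics/m.png

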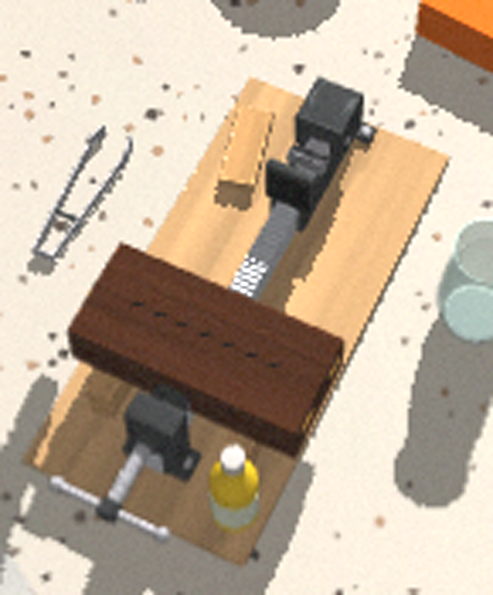

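View pics/n.png

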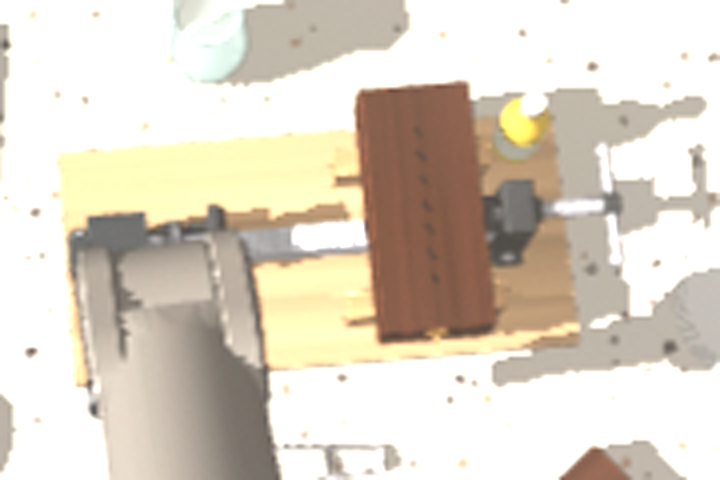

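Run:
```python
from fit import *
from bench import r
c,s=np.cos(p[2]),np.sin(p[2]); ys=[]
for u,v in((297,115),(343,138),(318,79),(363,97)):
    q=atz(F["scene"],(u+.5)/3.4-.5+185,(v+.5)/3.4-.5+155,.092); d=q[:2]-p[:2]; ys.append(round(-s*d[0]+c*d[1],4))
print(ys)
if abs(np.mean(ys)-.170)<.006: print(r.hand_in())
```

```text
[np.float64(0.1416), np.float64(0.1372), np.float64(0.1835), np.float64(0.183)]
```

Those edges give about 99 mm of travel, and the start offset is unknown. I'll check the foot's face and the remaining gap before handing in.

Run:
```python
from fit import *
from bench import r
f=r.grab_frame("scene"); 
def at(P): return ((proj(f,W(p,P))-[255,165]+.5)*12).round().astype(int)
im=cv2.resize(f["color"][165:215,255:310],None,fx=12,fy=12,interpolation=cv2.INTER_CUBIC)
im=(255*(im/255.)**.45).astype(np.uint8)
im0=cv2.resize(F["scene"]["color"][165:215,255:310],None,fx=12,fy=12,interpolation=cv2.INTER_CUBIC); im0=(255*(im0/255.)**.45).astype(np.uint8)
cv2.imwrite("pics/q.png",cv2.resize(np.hstack([im0,im]),None,fx=.6,fy=.6))
for y in(.180,.185,.190,.194): print(y,(at([[-.016,y,.057],[.016,y,.057],[-.016,y,.069],[.016,y,.069],[-.022,y,.092],[.022,y,.092]])*.6).round().tolist())
```

```text
0.18 [[175.0, 154.0], [245.0, 182.0], [175.0, 138.0], [246.0, 166.0], [164.0, 101.0], [262.0, 140.0]]
0.185 [[179.0, 145.0], [250.0, 173.0], [180.0, 129.0], [251.0, 157.0], [169.0, 92.0], [267.0, 131.0]]
0.19 [[184.0, 137.0], [254.0, 164.0], [185.0, 120.0], [256.0, 148.0], [173.0, 83.0], [272.0, 121.0]]
0.194 [[188.0, 130.0], [258.0, 157.0], [189.0, 113.0], [260.0, 140.0], [178.0, 76.0], [276.0, 114.0]]
```

View pics/q.png

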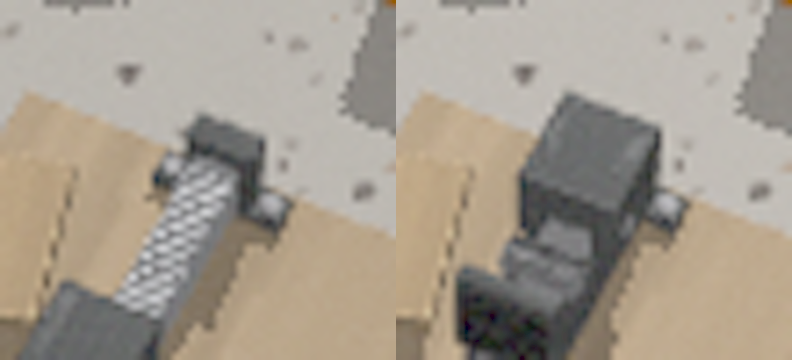

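The plate corner is at scene (263.8,202.4) both under push and after release, so the jaw did not spring back. No bar shows between the housing and the foot, and the push ended on a hard stop. Handing in.

```bash
python3 -c "
from bench import r
o=r.get_obs(); print(o['clock'],o['contact_force']); print(r.hand_in())"
```

```text
13.4 [ 0.70719041 -0.85109513 -0.10040191]
the job is handed in; nothing more can be done
None
```

I pressed the thumb release down fully with the closed fingers, pushed the jaw back to a hard stop, then lifted off and drew clear. I handed the job in at 13.4 s.

- **Release:** the fingertips reached 67.4 mm height with about 5 N at the roll's firm stop. They stayed there, at 4–6 N, until the lift.
- **Stop:** at the end the push force rose from 9 to 20 N with only 0.2 mm of motion. The plate was in the same place in the pictures before and after I let go, so it did not spring back.
- **Box and surroundings:** the box corner I checked had not moved, to within a pixel. The other things I could see looked undisturbed, and the tool force after withdrawal was near zero. I did not check the sugar bowl, cup and saucers in the last pictures, but the arm did not touch them.
- **Not fully settled:** the measurements did not quite agree. Picture edges gave about 99 mm of jaw travel and the tool about 103 mm. The jaw's start offset (0–12 mm) was unknown, and the pictures left 0–4 mm of doubt about the gap to the end foot. I relied mainly on the hard stop as evidence that the jaw is fully back.

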